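# Unlock and open a suction unit's hatch and take off its filter cover

### The job

Open the suction unit for a filter check: turn its two lever fasteners outwards, away from each other, all the way to unlocked, then swing the hatch up until it stands open by itself. Twist the round filter cover inside a quarter turn anticlockwise to free it from its lugs, lift it off and set it down the right way up in the flat tray. Leave the levers unlocked and the hatch open, and do not shift or knock over the bottle, pot and carton standing around.

Things in the scene. Friction and masses are not known exactly. Their poses are not given: they have to be found in the camera images.
- unit: White rectangular suction unit, fixed, 170 mm (its x) x 210 mm (its y) x 90 mm high without hatch; walls 6 mm, open-topped. Origin: centre of its underside; z up. Its -x side, with the hatch's handle and a hose port, looks to the robot's left, within 0.3 rad. The aluminium hatch (6 mm thick) covers its top and is hinged along the +x edge.
- cam_a_pivot (a point): Axis of the dark lever fastener on the hatch towards the unit's +y (45 mm from the centre line, 55 mm from the centre towards -x), at mid height of its bar. The bar is 12 mm wide, 18 mm high, reaches 55 mm from the axis; with the hatch shut its underside is 103 mm and its top 121 mm above the cart top, the hatch's upper face 96 mm.
- cam_a_tip (a point): The free end of that lever's bar, 55 mm from its axis, mid height.
- cam_b_pivot (a point): The same for the other lever fastener, on the unit's -y side, mirrored; the two pivots are 90 mm apart.
- cam_b_tip (a point): The free end of the second lever's bar.
- cam_a (a joint): Angle of the first lever: 0 locked, the bar points along the unit's +x (towards the hinge); 1.571 unlocked at its stop, the bar points along the unit's +y, along the handle edge. Starts within 0.25 of locked; turns against friction of about 0.1 N m and stays where it is left. Its hidden cam holds the hatch down below about 1.3.
- cam_b (a joint): The same for the second lever: 0 locked, pointing along the unit's +x; 1.571 unlocked at its stop, pointing along the unit's -y, away from the first.
- hatch (a joint): Hatch angle: 0 shut, 1.571 upright, 1.75 its stop. Held wherever it is left by a stiff hinge (friction 0.4 N m; lifting at the handle takes 2 to 4 N).
- hatch_hinge (a point): Middle of the hatch's hinge line, which runs along the unit's y at its +x top edge (85 mm from its centre, 90 mm up).
- hatch_handle (a point): Middle of the hatch's handle: a round steel bar 10 mm thick, 90 mm long, parallel to the hinge line, 40 mm out beyond the hatch's free edge in the hatch's plane, with a 35 mm open gap between bar and edge; 210 mm from the hinge line and 4 mm above it when shut. It can be pinched from above and turns in a pinch.
- cover_seat (a point): Where the cover's origin sits when home: in the unit, 34 mm above its underside, 12 mm from its centre towards -x. Hoods of the 102 mm wide bayonet ring hold the cover's lugs down until its x has turned 1.0 rad anticlockwise (from above) from the unit's +y; a stop ends the turn at about 1.55, so 1.3 is a good angle. Then lift straight up; 20 mm clears the ring.
- filter_cover: White round bayonet cover, loose, about 90 g: a disc 68 mm across, 12 mm thick, with an upright grip bar along its x on top, 62 mm long, 14 mm wide, from 12 to 43 mm above its underside, and a lug under each end of the bar (82 mm over both). Origin: centre of its underside; z up. It starts locked, its x 0 to 0.15 rad anticlockwise from the unit's +y.
- lab_tray: Flat white tray, 278 mm (its x) x 218 mm (its y) x 20 mm high, loose on the cart to the robot's left of the unit. Origin: centre of its underside. Its floor is within 8 mm of the cart top.
- saline_bottle: White bottle 45 mm across, 126 mm tall, bystander; origin centre of its underside.
- lancet_pack: Small upright carton 31 x 47 x 72 mm, bystander; origin centre of its underside.
- gel_pot: Small squat pot 43 mm across, 60 mm tall, bystander; origin centre of its underside.

How it is judged:
By the outcome, as a careful person would: the job done as asked, in the order asked, and still so for the second after the job is handed in, with the robot touching nothing.
It also fails if it takes over 72 s, if anything falls off the work surface, if the arm or the gripper's body presses on something with over 40 N, if the wrist force passes 120 N, or if a joint passes its speed limit or range.

### The arm

A 7-joint arm with a two-finger parallel gripper is mounted at the origin on a cart in front of the work surface, level with it; the furniture and walls round the work are solid. World frame = base frame: x ahead of the robot, y to its left, z up, the work surface at z = 0. Lengths are in m, angles in rad, forces in N, time in s.
With the tool pointing down it reaches from about 0.4 to 0.9 m from the base axis. Payload 5.5 kg.
Tool frame: the origin (TCP) lies midway between the tips of the shut fingers; the grasp point (between the pads) lies 19 mm behind it (ctrl.tcp_to_grasp is the distance from the TCP to the grasp point, in m); z points along the fingers, x is the direction in which the jaws open and shut, and the axes are right-handed (so a half turn about z gives the same grasp; the last joint's range is limited). The gripper opens to 92 mm and grips with 3 to 60 N. Pads are 19 mm wide; open, the fingers measure 130 mm over their backs; the gripper's body (75 mm by 190 mm) begins 47 mm behind the grasp point.
Start: joints at [-0.944, 0.501, -0.427, 1.55, 0.221, 1.138, -0.21], TCP at [0.231, 0.607, 0.227] pointing down, gripper open.
Joint ranges: [-2.88, 2.88], [-0.31, 2.03], [-1.54, 1.56], [0.2, 2.42], [-1.41, 4.55], [0.19, 2.02], [-2.57, 2.57]. Speed limits (rad/s): [2.57, 2.57, 3.14, 3.14, 3.14, 3.14, 3.14].

### API

Orientations are given as a rotation vector (axis times angle).
In Python, from workcell import ctrl, camera gives the robot as it stands.
- The arm moves only by the shell command python3 -m jog 'ROWS' [FORCE]. ROWS is JSON, a list of rows, each an object of numbers: "gripper": the closure, from 0 (fully open) to 1 (shut); "x", "y", "z": the shift along the tool's x, y, z in units of 0.15 m (1.0 is 0.15 m); "wx", "wy", "wz": the turn, a rotation vector about the tool's x, y, z in units of pi rad (1.0 is pi rad). A call has 1 to 8 rows; each row shifts and turns the pose as measured when the row begins, along the tool's axes as they then stand; what a row does not reach is not made up. A row lasts 1/8 s, in which the tool goes at most 62.5 mm and 10.7 degrees, less where a joint would pass 70% of its speed; a pose out of reach is approached as far as the arm can. A call with a number of a shift or a turn outside -1 to 1 is refused whole. A call with a gripper value outside its range is refused whole. The fingers move at their own pace and stop on an object; FORCE is the grip in N (left out, the last holds). Time passes only in rows, so rows that do not move let the fingers close. It gives the time, the measured TCP pose, the force and the opening at its end, in the units of the state.
- ctrl.get_state(): the state, without advancing time (a new reading comes with each control period).
- camera(name): name is "scene" or "top" or "wrist"; returns a dict with "frame" (420x560x3 uint8, red, green, blue), "fx", "fy", "cx", "cy" (pixels), "dist_coeffs" ([k1, k2, p1, p2, k3] as OpenCV has them; the pictures are not rectified), "R" (3x3) and "t" (3): a world point X has camera coordinates R X + t. Camera axes: x right, y down, z forward; pixel columns grow to the right and rows downward; lengths in m; the calibration is good to about 2 mm. A picture is of the moment at which its call begins. There is no depth.
- ctrl.close_job(): hands the job in, once; it reports no verdict.
The state is a dict: "time": time; "qpos": joint angles; "dq": joint speeds; "effort": joint torques, N m; "eef_pos": TCP position; "eef_rot": TCP orientation; "ft_force": force on the tool from outside, world axes, zero at the start; "torque": the same for the moment, N m; "gripper_width": finger opening in m.
Only numpy, scipy, OpenCV 4.12 (cv2) and the standard library are available. Lean on these libraries where they do the work, as an engineer would, in place of code of your own. Each camera call takes 0.05 s, during which the arm holds its last target.

## Working session

There is one attempt and no reset: what is moved stays moved. The work goes in short steps, Python scripts to look and compute and a shell command to move; the robot and the scene stay as the last step left them, time stands still between calls to the robot, and variables do not carry over. Pictures are saved under pics/ and viewed, and the job is handed in when it is done.

```bash
ls; mkdir -p pics
python3 - <<'E'
from workcell import ctrl,camera
import cv2,numpy as np
s=ctrl.get_state();print({k:np.round(v,3).tolist() for k,v in s.items()})
for n in("scene","top","wrist"):
    c=camera(n);cv2.imwrite(f"pics/{n}0.png",c["frame"][:,:,::-1]);print(n,c["fx"],c["cx"],c["cy"],c["dist_coeffs"],np.round(c["R"],3).tolist(),np.round(c["t"],3), np.round(-np.array(c["R"]).T@c["t"],3))
E
```

```text
pics
{'time': 0.0, 'qpos': [-0.944, 0.502, -0.427, 1.551, 0.221, 1.138, -0.21], 'dq': [0.0, -0.0, -0.001, -0.001, -0.001, 0.0, -0.001], 'effort': [0.001, -56.661, -5.815, -27.912, -0.069, 0.031, 0.0], 'eef_pos': [0.231, 0.607, 0.226], 'eef_rot': [2.586, 1.782, -0.003], 'ft_force': [-0.518, -0.051, 0.1], 'torque': [0.019, -0.015, 0.046], 'gripper_width': 0.092}
scene 412.1249578918403 279.73977027482186 206.21922512200652 [-0.04174363  0.          0.          0.          0.        ] [[0.832, -0.554, -0.009], [-0.406, -0.599, -0.69], [0.377, 0.578, -0.724]] [-0.429  0.248  0.892] [ 0.122 -0.605  0.813]
top 455.7642544715782 282.46368683772937 208.0996973690235 [0.02524766 0.         0.         0.         0.        ] [[0.018, -1.0, 0.019], [-0.99, -0.021, -0.138], [0.138, -0.016, -0.99]] [-0.051  0.52   1.116] [ 0.362 -0.022  1.177]
wrist 325.14562889239903 282.12456627811673 212.5906459693437 [-0.07337782  0.          0.          0.          0.        ] [[0.355, 0.935, -0.002], [0.901, -0.342, 0.265], [0.247, -0.096, -0.964]] [-0.649 -0.034  0.39 ] [0.165 0.632 0.384]
```

View pics/scene0.png

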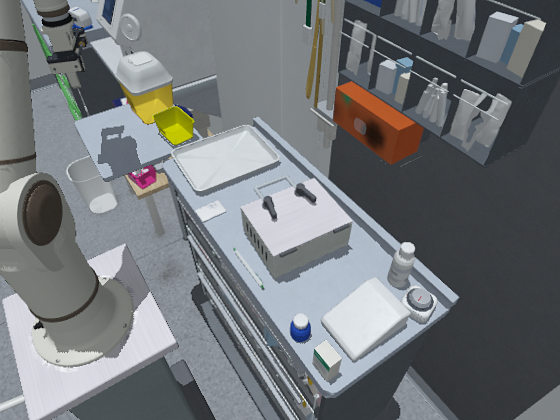

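View pics/top0.png

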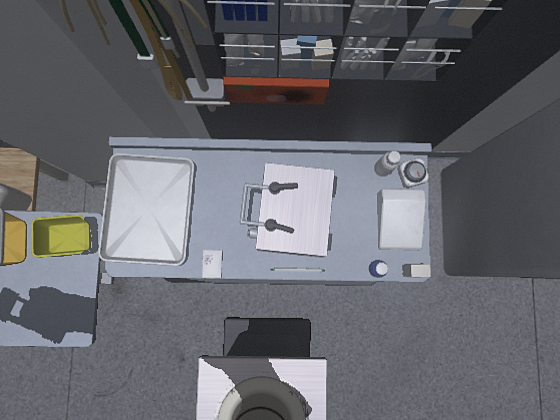

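View pics/wrist0.png

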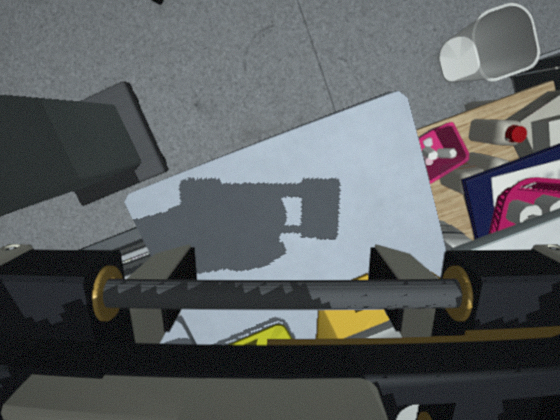

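The top view shows the unit, with its handle at about (247,205) on the left. The lever pivots are near (274,188) and (269,226). The tray is on the left at about (148,210). I'll zoom in to measure.

```bash
python3 - <<'E'
import cv2
im=cv2.imread("pics/top0.png")[150:270,230:350];cv2.imwrite("pics/t_z.png",cv2.resize(im,(720,720)[:2],interpolation=cv2.INTER_CUBIC)[:600])
im=cv2.imread("pics/scene0.png")[165:285,230:360];cv2.imwrite("pics/s_z.png",cv2.resize(im,(650,600),interpolation=cv2.INTER_CUBIC))
E
cat > h.py <<'E'
import numpy as np,cv2
from scipy.spatial.transform import Rotation as Ro
from workcell import ctrl,camera
def ray(c,px):
    K=np.array([[c["fx"],0,c["cx"]],[0,c["fy"],c["cy"]],[0,0,1]])
    u=cv2.undistortPoints(np.array([[px]],float),K,np.array(c["dist_coeffs"]))[0,0]
    R=np.array(c["R"]);return -R.T@np.array(c["t"]),R.T@np.array([u[0],u[1],1])
def onz(c,px,z):
    o,d=ray(c,px);return o+d*(z-o[2])/d[2]
def proj(c,P):
    K=np.array([[c["fx"],0,c["cx"]],[0,c["fy"],c["cy"]],[0,0,1]])
    r=cv2.Rodrigues(np.array(c["R"]))[0]
    return cv2.projectPoints(np.atleast_2d(np.array(P,float)),r,np.array(c["t"],float),K,np.array(c["dist_coeffs"]))[0][:,0]
def tri(c1,p1,c2,p2):
    o1,d1=ray(c1,p1);o2,d2=ray(c2,p2)
    s=np.linalg.lstsq(np.stack([d1,-d2],1),o2-o1,rcond=None)[0]
    a=o1+d1*s[0];b=o2+d2*s[1];return (a+b)/2,np.linalg.norm(a-b)
def snap(n,f):
    c=camera(n);cv2.imwrite(f"pics/{f}.png",np.ascontiguousarray(c["frame"][:,:,::-1]));return c
def st():
    s=ctrl.get_state();R=Ro.from_rotvec(s["eef_rot"]).as_matrix();return s,np.array(s["eef_pos"]),R
def show():
    s,p,R=st();print("t",round(s["time"],2),"p",p.round(4),"x",R[:,0].round(3),"z",R[:,2].round(3),"yaw",round(np.arctan2(R[1,0],R[0,0]),3),"F",np.round(s["ft_force"],1),"w",round(s["gripper_width"],4),"q",np.round(s["qpos"],2))
def need(P,yaw=None,zdir=(0,0,-1),xdir=None):
    """report tool-frame shift (m and units) and rotvec (units of pi) to target"""
    s,p,R=st();d=R.T@(np.array(P)-p);print("shift m",d.round(4),"units",(d/.15).round(3))
    if yaw is not None: xdir=(np.cos(yaw),np.sin(yaw),0)
    if xdir is not None:
        z=np.array(zdir,float);z/=np.linalg.norm(z);x=np.array(xdir,float);x-=z*(x@z);x/=np.linalg.norm(x)
        T=np.stack([x,np.cross(z,x),z],1);r=Ro.from_matrix(R.T@T).as_rotvec();print("rot units",(r/np.pi).round(4),"deg",np.degrees(np.linalg.norm(r)).round(1))
E
```

```text
(no output)
```

View pics/t_z.png

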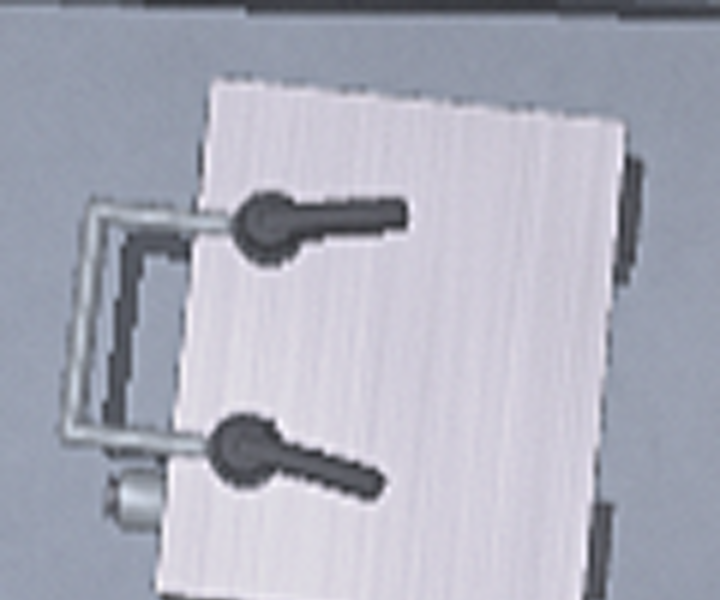

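View pics/s_z.png

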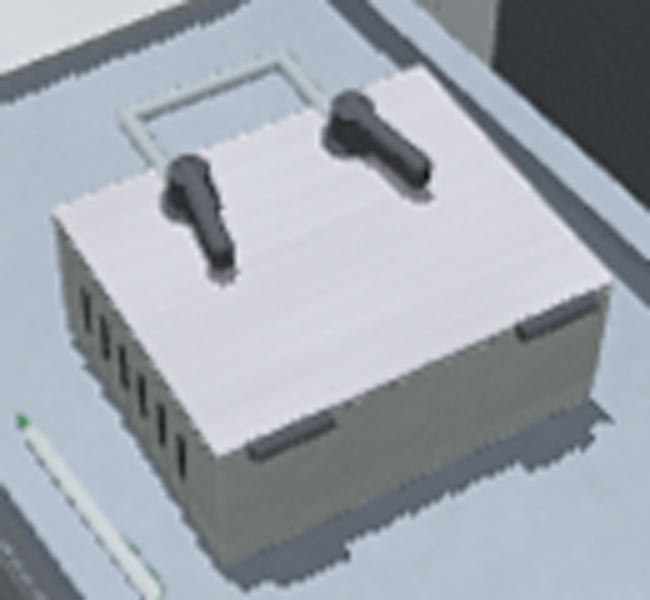

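Run:
```python
from h import *
c=camera("top")
im=c["frame"][:,:,::-1]; 
B,G,R=[im[:,:,i].astype(int) for i in range(3)]
m=((R>195)&(R>=B-3)&(R>G)).astype(np.uint8)*255
m=cv2.morphologyEx(m,cv2.MORPH_CLOSE,np.ones((15,15)))
roi=np.zeros_like(m);roi[150:270,230:350]=1;m*=roi
k=max(cv2.findContours(m,0,2)[0],key=cv2.contourArea)
P=np.array([onz(c,p[0].astype(float),.096)[:2] for p in k],np.float32)
r=cv2.minAreaRect(P);print("hatch",r,cv2.boxPoints(r).round(4).tolist())
# tray
hls=im.astype(int);m=((im.min(2)>150)).astype(np.uint8)*255
cv2.imwrite("pics/m.png",m)
for z in (np.array([274.7,188]),np.array([271,225])): print(onz(c,z,.121),onz(c,z,.112))
a=lambda x,y:(230+x/6,150+y/6)
print("tips",onz(c,a(404,212),.112),onz(c,a(380,485),.112))
print("handle",onz(c,a(97,210),.094),onz(c,a(70,433),.094))
for p in[(112,155),(193,160),(187,264),(103,258)]:print("tray",onz(c,p,.02))
```

```text
hatch ((0.5034314393997192, 0.004157930612564087), (0.02044539526104927, 0.04365984722971916), 84.37545013427734) [[0.48069998621940613, -0.0038999998942017555], [0.5242000222206116, -0.008200000040233135], [0.526199996471405, 0.012199999764561653], [0.482699990272522, 0.016499999910593033]]
[ 0.55635788 -0.02000249  0.121     ] [ 0.55801762 -0.0199833   0.112     ]
[ 0.46871399 -0.01319363  0.121     ] [ 0.46962701 -0.01311643  0.112     ]
tips [ 0.56562158 -0.0736583   0.112     ] [ 0.45694332 -0.06576134  0.112     ]
handle [0.56719249 0.04903421 0.094     ] [0.47684179 0.05712174 0.094     ]
tray [0.6521243  0.40121742 0.02      ]
tray [0.64398888 0.19319179 0.02      ]
tray [0.37656725 0.19606298 0.02      ]
tray [0.38794584 0.40511437 0.02      ]
```

View pics/m.png

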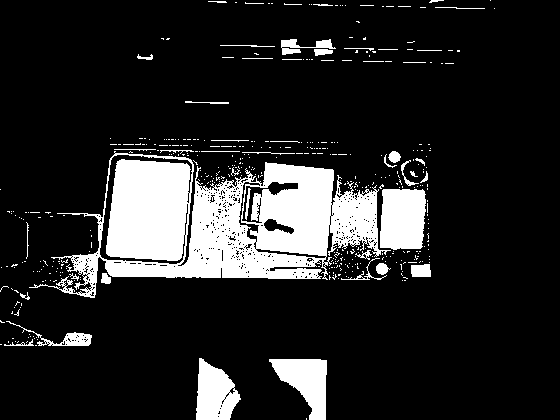

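Run:
```python
from h import *
c=camera("top")
im=c["frame"][:,:,::-1]
m=((im.min(2)>175)).astype(np.uint8)*255
roi=np.zeros_like(m);roi[155:268,252:345]=1;m*=roi
m=cv2.morphologyEx(m,cv2.MORPH_OPEN,np.ones((3,3)))
k=max(cv2.findContours(m,0,2)[0],key=cv2.contourArea);k=cv2.convexHull(k)
P=np.array([onz(c,p[0].astype(float),.096)[:2] for p in k],np.float32)
r=cv2.minAreaRect(P);print("hatch",r)
ctr=np.array(r[0])
# unit axes
for a in (r[2],r[2]-90):
    print(np.radians(a))
d=np.array([0.0,0]);
```

```text
hatch ((0.5116254091262817, -0.06995739042758942), (0.1682213693857193, 0.20820939540863037), 85.13605499267578)
1.4859044717811494
-0.08489185501374732
```

Unit fitted: centre (0.511,-0.070), unit x along world angle -1.656. The pivots are a≈(0.560,-0.019) and b≈(0.471,-0.012), and the handle is at (0.522,0.054). Lever a stands at about 0.22 and lever b at about 0.15. Next I'll move above lever a.

Run:
```python
from h import *
show();need([.566,-.061,.2],yaw=.141)
```

```text
t 0.25 p [0.2312 0.6072 0.2262] x [ 0.356  0.935 -0.001] z [-0.    -0.001 -1.   ] yaw 1.207 F [-0.3  0.4  0.4] w 0.092 q [-0.94  0.5  -0.43  1.55  0.22  1.14 -0.21]
shift m [-0.5053  0.5507  0.0266] units [-3.369  3.671  0.178]
rot units [1.000e-04 3.000e-04 3.393e-01] deg 61.1
```

```bash
python3 -m jog '[{"x":-0.25,"y":0.27,"z":-0.05,"gripper":0.74},{"x":-0.27,"y":0.295,"gripper":0.74},{"x":-0.27,"y":0.295,"gripper":0.74},{"x":-0.27,"y":0.295,"gripper":0.74},{"x":-0.27,"y":0.295,"gripper":0.74},{"x":-0.27,"y":0.295,"gripper":0.74},{"x":-0.27,"y":0.295,"gripper":0.74},{"x":-0.27,"y":0.295,"gripper":0.74}]' 20
python3 - <<'E'
from h import *
show();need([.566,-.061,.2],yaw=.141)
E
```

```text
t 0.25 p [0.2312 0.6072 0.2262] x [ 0.356  0.935 -0.001] z [-0.    -0.001 -1.   ] yaw 1.207 F [-0.3  0.4  0.4] w 0.092 q [-0.94  0.5  -0.43  1.55  0.22  1.14 -0.21]
shift m [-0.5053  0.5507  0.0266] units [-3.369  3.671  0.178]
rot units [1.000e-04 3.000e-04 3.393e-01] deg 61.1schema error: expected keys gripper, x, y, z, wx, wy, wz
```

```bash
python3 -m jog '[{"x":-0.25,"y":0.27,"z":-0.05,"wx":0,"wy":0,"wz":0,"gripper":0.74},{"x":-0.27,"y":0.295,"z":0,"wx":0,"wy":0,"wz":0,"gripper":0.74},{"x":-0.27,"y":0.295,"z":0,"wx":0,"wy":0,"wz":0,"gripper":0.74},{"x":-0.27,"y":0.295,"z":0,"wx":0,"wy":0,"wz":0,"gripper":0.74},{"x":-0.27,"y":0.295,"z":0,"wx":0,"wy":0,"wz":0,"gripper":0.74},{"x":-0.27,"y":0.295,"z":0,"wx":0,"wy":0,"wz":0,"gripper":0.74},{"x":-0.27,"y":0.295,"z":0,"wx":0,"wy":0,"wz":0,"gripper":0.74},{"x":-0.27,"y":0.295,"z":0,"wx":0,"wy":0,"wz":0,"gripper":0.74}]' 20
python3 - <<'E'
from h import *
show();need([.566,-.061,.2],yaw=.141)
E
```

```text
time: 1.25
eef_pos: [0.4482, 0.1758, 0.2327]
eef_rot: [-2.575, -1.795, -0.003]
ft_force: [1.0, 0.8, -0.4]
gripper_width: 0.0242
t 1.25 p [0.4482 0.1758 0.2327] x [0.346 0.938 0.003] z [-0.     0.003 -1.   ] yaw 1.217 F [ 1.   0.8 -0.4] w 0.0242 q [-0.21  0.17 -0.24  1.96  0.04  1.01  0.75]
shift m [-0.1815  0.1925  0.032 ] units [-1.21   1.283  0.213]
rot units [-0.0008 -0.0006  0.3426] deg 61.7
```

```bash
python3 -m jog '[{"x":-0.25,"y":0.265,"z":0,"wx":0,"wy":0,"wz":0,"gripper":0.74},{"x":-0.25,"y":0.265,"z":0,"wx":0,"wy":0,"wz":0,"gripper":0.74},{"x":-0.25,"y":0.265,"z":0,"wx":0,"wy":0,"wz":0,"gripper":0.74},{"x":-0.25,"y":0.265,"z":0,"wx":0,"wy":0,"wz":0,"gripper":0.74},{"x":-0.15,"y":0.17,"z":0,"wx":0,"wy":0,"wz":0,"gripper":0.74},{"x":0,"y":0,"z":0.1,"wx":0,"wy":0,"wz":0.058,"gripper":0.74},{"x":0,"y":0,"z":0.1,"wx":0,"wy":0,"wz":0.058,"gripper":0.74},{"x":0,"y":0,"z":0,"wx":0,"wy":0,"wz":0.058,"gripper":0.74}]'
python3 - <<'E'
from h import *
show();need([.566,-.061,.2],yaw=.141)
E
```

```text
time: 2.25
eef_pos: [0.566, -0.0659, 0.202]
eef_rot: [2.977, 1.003, 0.006]
ft_force: [-0.4, -0.6, 0.7]
gripper_width: 0.0239
t 2.25 p [ 0.566  -0.0659  0.202 ] x [0.796 0.605 0.003] z [ 0.004  0.001 -1.   ] yaw 0.65 F [-0.4 -0.6  0.7] w 0.0239 q [ 0.04  0.35  0.04  1.8  -0.02  0.99  0.73]
shift m [ 0.003  -0.0039  0.002 ] units [ 0.02  -0.026  0.013]
rot units [ 1.00e-04 -1.20e-03  1.62e-01] deg 29.2
```

```bash
python3 -m jog '[{"x":0.02,"y":-0.02,"z":0,"wx":0,"wy":0,"wz":0.056,"gripper":0.74},{"x":0,"y":0,"z":0,"wx":0,"wy":0,"wz":0.056,"gripper":0.74},{"x":0,"y":0,"z":0.2,"wx":0,"wy":0,"wz":0.05,"gripper":0.74},{"x":0,"y":0,"z":0.18,"wx":0,"wy":0,"wz":0,"gripper":0.74},{"x":0,"y":0,"z":0,"wx":0,"wy":0,"wz":0,"gripper":0.74}]'
python3 - <<'E'
from h import *
show();need([.566,-.061,.106],yaw=.141)
snap("wrist","w1");snap("top","t1");c=snap("scene","s1")
im=cv2.imread("pics/s1.png")[125:285,210:370];cv2.imwrite("pics/s1z.png",cv2.resize(im,(600,600),interpolation=cv2.INTER_CUBIC))
E
```

```text
time: 2.88
eef_pos: [0.567, -0.061, 0.1437]
eef_rot: [-3.135, -0.192, -0.006]
ft_force: [-0.0, 0.4, 0.1]
gripper_width: 0.024
t 2.88 p [ 0.567  -0.061   0.1437] x [0.993 0.122 0.004] z [ 0.004  0.001 -1.   ] yaw 0.122 F [-0.   0.4  0.1] w 0.024 q [-0.04  0.42  0.12  1.85 -0.07  0.87  0.24]
shift m [-0.0012 -0.0001  0.0377] units [-0.008 -0.001  0.252]
rot units [-0.0002 -0.0013 -0.0059] deg 1.1
```

View pics/w1.png

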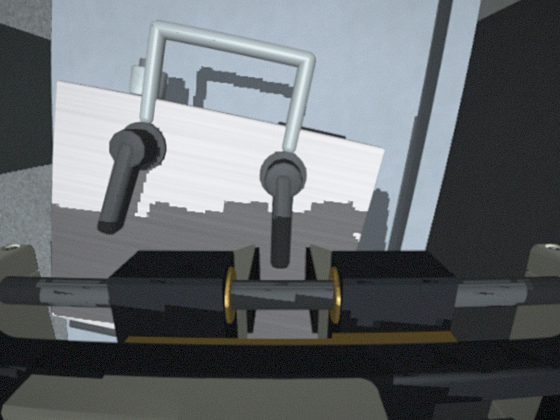

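View pics/s1z.png

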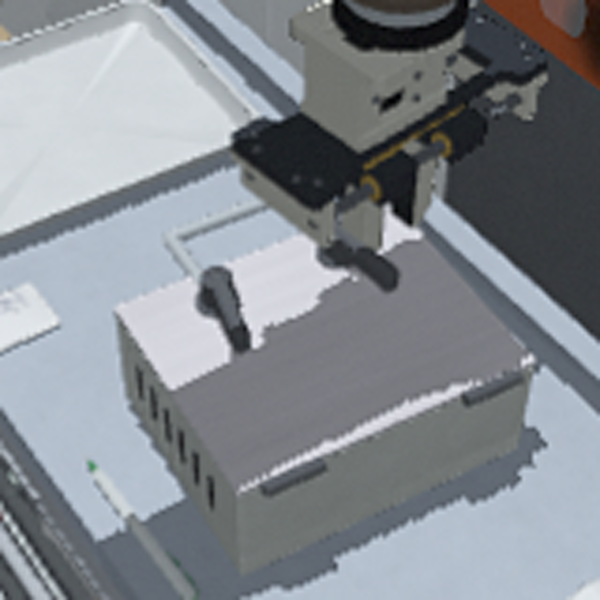

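The wrist view shows lever a centred between the fingers, with its pivot at (283,172) and tip at (281,262). Descending to straddle it.

```bash
python3 -m jog '[{"x":-0.008,"y":0,"z":0.12,"wx":0,"wy":0,"wz":-0.006,"gripper":0.74},{"x":0,"y":0,"z":0.12,"wx":0,"wy":0,"wz":0,"gripper":0.74},{"x":0,"y":0,"z":0.01,"wx":0,"wy":0,"wz":0,"gripper":0.74}]'
python3 - <<'E'
from h import *
show()
P=np.array([.560,-.0195]);r=.042
# arc plan rows
s,p,R=st()
yaw=np.arctan2(R[1,0],R[0,0]);print("rel",p[:2]-P,"ang",np.arctan2(*(p[:2]-P)[::-1])-(-1.656))
d=.18;print("row chord x,y tool",2*r*np.sin(d/2)*np.cos(d/2)/.15, "y", -2*r*np.sin(d/2)*np.sin(d/2)/.15,"wz",-d/np.pi)
E
```

```text
time: 3.4
eef_pos: [0.5698, -0.0616, 0.1086]
eef_rot: [-3.133, -0.224, -0.021]
ft_force: [-0.7, 0.5, 1.5]
gripper_width: 0.0239
t 3.4 p [ 0.5698 -0.0616  0.1086] x [0.99  0.142 0.013] z [ 0.013  0.001 -1.   ] yaw 0.143 F [-0.7  0.5  1.5] w 0.0239 q [-0.03  0.47  0.11  1.87 -0.07  0.79  0.27]
rel [ 0.0098495  -0.04214434] ang 0.31479165497355854
row chord x,y tool 0.05012828055923077 y -0.004523766019326004 wz -0.05729577951308232
```

```bash
python3 -m jog '[{"x":0.05,"y":-0.0045,"z":0,"wx":0,"wy":0.004,"wz":-0.057,"gripper":0.74},{"x":0.05,"y":-0.0045,"z":0,"wx":0,"wy":0,"wz":-0.057,"gripper":0.74},{"x":0.05,"y":-0.0045,"z":0,"wx":0,"wy":0,"wz":-0.057,"gripper":0.74},{"x":0.05,"y":-0.0045,"z":0,"wx":0,"wy":0,"wz":-0.057,"gripper":0.74},{"x":0.05,"y":-0.0045,"z":0,"wx":0,"wy":0,"wz":-0.057,"gripper":0.74}]'
cat >> h.py <<'E'
def arc(P,end=None):
    s,p,R=st();d=p[:2]-np.array(P);print("radius",np.hypot(*d).round(4),"unit-angle",round((np.arctan2(d[1],d[0])+1.656+np.pi)%(2*np.pi)-np.pi,3),"toolyaw-unit",round(np.arctan2(R[1,0],R[0,0])-1.571+1.656,3))
E
python3 - <<'E'
from h import *
show();arc([.56,-.0195]);snap("wrist","w2")
E
```

```text
time: 4.03
eef_pos: [0.5965, -0.0432, 0.1073]
eef_rot: [2.702, 1.589, 0.024]
ft_force: [-1.4, -2.3, 0.9]
gripper_width: 0.0238
t 4.03 p [ 0.5965 -0.0432  0.1073] x [0.486 0.874 0.01 ] z [ 0.016  0.002 -1.   ] yaw 1.063 F [-1.4 -2.3  0.9] w 0.0238 q [ 0.11  0.51 -0.1   1.81  0.07  0.82  1.04]
radius 0.0436 unit-angle 1.08 toolyaw-unit 1.148
```

View pics/w2.png

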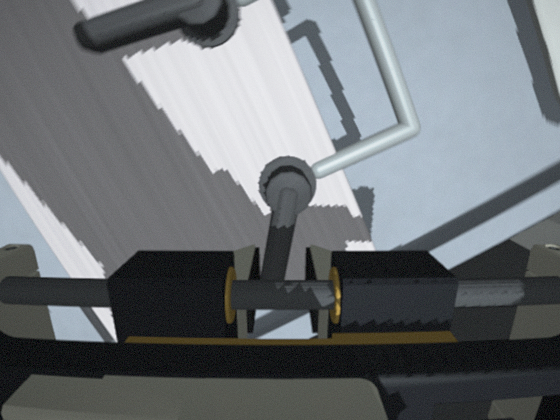

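```bash
python3 -m jog '[{"x":0.05,"y":-0.007,"z":0,"wx":0,"wy":0.004,"wz":-0.057,"gripper":0.74},{"x":0.05,"y":-0.0055,"z":0,"wx":0,"wy":0,"wz":-0.057,"gripper":0.74},{"x":0.05,"y":-0.0055,"z":0,"wx":0,"wy":0,"wz":-0.03,"gripper":0.74},{"x":0.05,"y":0,"z":0,"wx":0,"wy":0,"wz":0,"gripper":0.74}]'
python3 - <<'E'
from h import *
show();arc([.56,-.0195]);snap("wrist","w3")
E
```

```text
time: 4.58
eef_pos: [0.6031, -0.0181, 0.1076]
eef_rot: [2.274, 2.153, 0.037]
ft_force: [0.4, -9.8, -0.5]
gripper_width: 0.0237
t 4.58 p [ 0.6031 -0.0181  0.1076] x [0.055 0.998 0.01 ] z [ 0.024  0.009 -1.   ] yaw 1.516 F [ 0.4 -9.8 -0.5] w 0.0237 q [ 0.16  0.52 -0.22  1.79  0.14  0.82  1.39]
radius 0.0431 unit-angle 1.69 toolyaw-unit 1.601
```

View pics/w3.png

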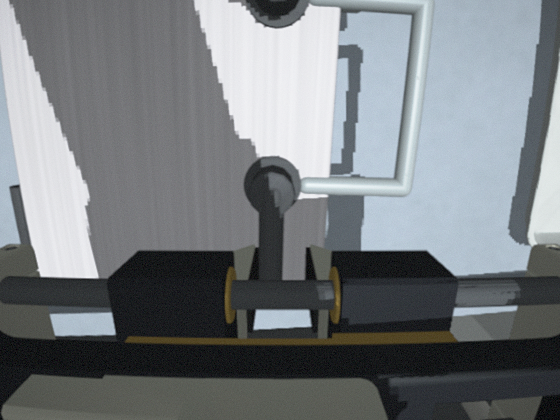

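```bash
python3 -m jog '[{"x":0.04,"y":0,"z":0,"wx":0,"wy":0,"wz":0,"gripper":0.74},{"x":0.02,"y":0,"z":0,"wx":0,"wy":0,"wz":0,"gripper":0.74}]'
python3 - <<'E'
from h import *
show();arc([.56,-.0195])
E
```

```text
time: 4.88
eef_pos: [0.6033, -0.0184, 0.1074]
eef_rot: [2.285, 2.131, 0.024]
ft_force: [-0.3, -5.1, 0.2]
gripper_width: 0.0241
t 4.88 p [ 0.6033 -0.0184  0.1074] x [ 0.069  0.998 -0.   ] z [ 0.023 -0.002 -1.   ] yaw 1.501 F [-0.3 -5.1  0.2] w 0.0241 q [ 0.14  0.52 -0.21  1.79  0.14  0.82  1.37]
radius 0.0433 unit-angle 1.681 toolyaw-unit 1.586
```

Lever a is at its stop: it takes 5–10 N and gives no further travel. Lifting and moving on to lever b.

```bash
python3 -m jog '[{"x":-0.035,"y":0,"z":-0.05,"wx":0,"wy":0,"wz":0,"gripper":0.74},{"x":0,"y":0,"z":-0.35,"wx":0,"wy":0,"wz":0,"gripper":0.74},{"x":0,"y":0,"z":-0.15,"wx":0.007,"wy":-0.001,"wz":0.057,"gripper":0.74},{"x":0,"y":0,"z":0,"wx":0,"wy":0,"wz":0.057,"gripper":0.74},{"x":0,"y":0,"z":0,"wx":0,"wy":0,"wz":0.057,"gripper":0.74},{"x":0,"y":0,"z":0,"wx":0,"wy":0,"wz":0.057,"gripper":0.74},{"x":0,"y":0,"z":0,"wx":0,"wy":0,"wz":0.057,"gripper":0.74},{"x":0,"y":0,"z":0,"wx":0,"wy":0,"wz":0.057,"gripper":0.74}]'
python3 - <<'E'
from h import *
show();need([.4606,-.053,.18],yaw=-.237)
c=snap("top","t3")
im=cv2.imread("pics/t3.png")[150:270,230:350];cv2.imwrite("pics/t3z.png",cv2.resize(im,(600,600),interpolation=cv2.INTER_CUBIC))
E
```

```text
time: 5.88
eef_pos: [0.6006, -0.0177, 0.1961]
eef_rot: [-3.079, -0.587, -0.005]
ft_force: [0.7, -0.5, 0.3]
gripper_width: 0.0239
t 5.88 p [ 0.6006 -0.0177  0.1961] x [0.93  0.368 0.004] z [ 0.001  0.008 -1.   ] yaw 0.377 F [ 0.7 -0.5  0.3] w 0.0239 q [-0.01  0.41 -0.    1.72 -0.01  1.01  0.37]
shift m [-0.1433 -0.0186  0.0156] units [-0.955 -0.124  0.104]
rot units [-0.0024 -0.0007  0.1955] deg 35.2
```

View pics/t3z.png

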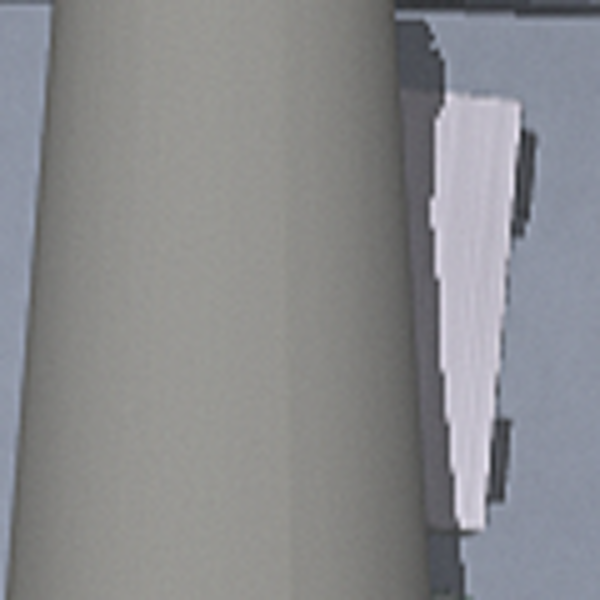

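The top view is blocked by the arm. Continuing to lever b.

```bash
python3 -m jog '[{"x":-0.32,"y":-0.041,"z":0.03,"wx":0,"wy":0,"wz":0,"gripper":0.74},{"x":-0.32,"y":-0.041,"z":0.03,"wx":0,"wy":0,"wz":0,"gripper":0.74},{"x":-0.32,"y":-0.041,"z":0.03,"wx":0,"wy":0,"wz":0,"gripper":0.74},{"x":0,"y":0,"z":0,"wx":0,"wy":0,"wz":0.052,"gripper":0.74},{"x":0,"y":0,"z":0,"wx":0,"wy":0,"wz":0.05,"gripper":0.74},{"x":0,"y":0,"z":0,"wx":0,"wy":0,"wz":0.05,"gripper":0.74},{"x":0,"y":0,"z":0,"wx":0,"wy":0,"wz":0.05,"gripper":0.74}]'
python3 - <<'E'
from h import *
show();need([.4606,-.053,.15],yaw=-.237)
snap("wrist","w4")
E
```

```text
time: 6.8
eef_pos: [0.455, -0.0485, 0.1835]
eef_rot: [-3.099, 0.422, -0.004]
ft_force: [0.3, 0.6, -0.2]
gripper_width: 0.0237
t 6.8 p [ 0.455  -0.0485  0.1835] x [ 0.964 -0.268  0.001] z [ 0.005  0.014 -1.   ] yaw -0.271 F [ 0.3  0.6 -0.2] w 0.0237 q [-0.02  0.18  0.09  2.08 -0.04  0.88 -0.18]
shift m [0.0066 0.0034 0.0335] units [0.044 0.022 0.223]
rot units [-0.0046 -0.0003 -0.0108] deg 2.1
```

View pics/w4.png

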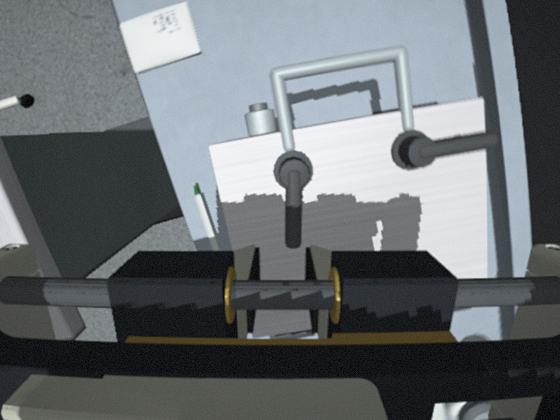

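Lever a lies parallel to the handle edge. Lever b, with its pivot at (293,170) and tip at (292,245), is between the fingers. Descending.

```bash
python3 -m jog '[{"x":0.03,"y":0.022,"z":0.15,"wx":-0.004,"wy":0,"wz":-0.01,"gripper":0.74},{"x":0.0,"y":0,"z":0.15,"wx":0,"wy":0,"wz":0,"gripper":0.74},{"x":0.0,"y":0,"z":0.15,"wx":0,"wy":0,"wz":0,"gripper":0.74},{"x":0.0,"y":0,"z":0.05,"wx":0,"wy":0,"wz":0,"gripper":0.74}]'
python3 - <<'E'
from h import *
show();need([.4606,-.053,.107],yaw=-.237);arc([.4705,-.012])
E
```

```text
time: 7.35
eef_pos: [0.461, -0.0504, 0.1091]
eef_rot: [-3.117, 0.359, -0.01]
ft_force: [-0.1, -0.7, -0.0]
gripper_width: 0.0238
t 7.35 p [ 0.461  -0.0504  0.1091] x [ 0.974 -0.227  0.006] z [ 0.007  0.003 -1.   ] yaw -0.229 F [-0.1 -0.7 -0. ] w 0.0238 q [-0.01  0.31  0.07  2.12 -0.04  0.71 -0.14]
shift m [0.0002 0.0026 0.0021] units [0.001 0.018 0.014]
rot units [-0.0016 -0.0019  0.0025] deg 0.6
radius 0.0395 unit-angle -0.157 toolyaw-unit -0.144
```

```bash
python3 -m jog '[{"x":-0.05,"y":0.005,"z":0.01,"wx":0,"wy":0,"wz":0.057,"gripper":0.74},{"x":-0.05,"y":-0.0045,"z":0,"wx":0,"wy":0,"wz":0.057,"gripper":0.74},{"x":-0.05,"y":-0.005,"z":0,"wx":0,"wy":0,"wz":0.057,"gripper":0.74},{"x":-0.05,"y":-0.005,"z":0,"wx":0,"wy":0,"wz":0.057,"gripper":0.74},{"x":-0.05,"y":-0.005,"z":0,"wx":0,"wy":0,"wz":0.057,"gripper":0.74}]'
python3 - <<'E'
from h import *
show();arc([.4705,-.012])
E
```

```text
time: 7.98
eef_pos: [0.4368, -0.0288, 0.1103]
eef_rot: [-2.633, 1.692, -0.018]
ft_force: [0.4, -1.2, -1.2]
gripper_width: 0.0235
t 7.97 p [ 0.4368 -0.0288  0.1103] x [ 0.415 -0.91   0.003] z [ 0.016  0.004 -1.   ] yaw -1.143 F [ 0.4 -1.2 -1.2] w 0.0235 q [-0.21  0.26  0.25  2.19 -0.11  0.68 -1.03]
radius 0.0377 unit-angle -1.024 toolyaw-unit -1.058
```

```bash
python3 -m jog '[{"x":-0.05,"y":0.005,"z":0.015,"wx":0,"wy":0,"wz":0.057,"gripper":0.74},{"x":-0.05,"y":0.003,"z":0.005,"wx":0,"wy":0,"wz":0.057,"gripper":0.74},{"x":-0.05,"y":0,"z":0,"wx":0,"wy":0,"wz":0.05,"gripper":0.74},{"x":-0.05,"y":0,"z":0,"wx":0,"wy":0,"wz":0,"gripper":0.74},{"x":-0.03,"y":0,"z":0,"wx":0,"wy":0,"wz":0,"gripper":0.74}]'
python3 - <<'E'
from h import *
show();arc([.4705,-.012]);snap("wrist","w5")
E
```

```text
time: 8.6
eef_pos: [0.4333, -0.003, 0.1102]
eef_rot: [-2.106, 2.314, -0.028]
ft_force: [-0.6, -19.4, -3.5]
gripper_width: 0.0237
t 8.6 p [ 0.4333 -0.003   0.1102] x [-0.094 -0.996  0.003] z [ 0.021 -0.005 -1.   ] yaw -1.665 F [ -0.6 -19.4  -3.5] w 0.0237 q [-0.36  0.26  0.34  2.21 -0.13  0.67 -1.6 ]
radius 0.0383 unit-angle -1.723 toolyaw-unit -1.58
```

View pics/w5.png

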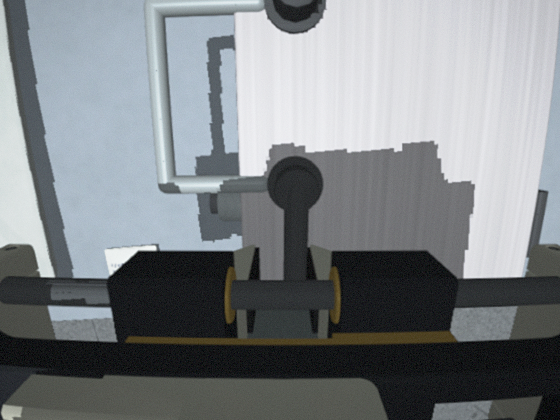

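Lever b is at its stop too, at 19 N, and lies parallel to the edge. Lifting and going to the handle.

```bash
python3 -m jog '[{"x":0.045,"y":0,"z":-0.05,"wx":0,"wy":0,"wz":0,"gripper":0.74},{"x":0,"y":0,"z":-0.35,"wx":0.0,"wy":0.0,"wz":0.0,"gripper":0.72},{"x":0,"y":0,"z":-0.05,"wx":0.0,"wy":0.006,"wz":0.0,"gripper":0.72}]'
python3 - <<'E'
from h import *
show();need([.522,.054,.16],yaw=-1.656)
E
```

```text
time: 9.02
eef_pos: [0.4314, -0.0103, 0.1801]
eef_rot: [2.124, -2.312, 0.048]
ft_force: [0.3, -0.2, -0.2]
gripper_width: 0.0255
t 9.03 p [ 0.4314 -0.0103  0.1801] x [-0.085 -0.996  0.022] z [ 0.019 -0.024 -1.   ] yaw -1.656 F [ 0.3 -0.2 -0.2] w 0.0255 q [-0.4   0.13  0.37  2.16 -0.03  0.85 -1.67]
shift m [-0.0722 -0.0844  0.0203] units [-0.481 -0.563  0.135]
rot units [-0.0067 -0.0071  0.0002] deg 1.8
```

```bash
python3 -m jog '[{"x":-0.24,"y":-0.28,"z":0.0,"wx":-0.006,"wy":-0.007,"wz":0,"gripper":0.72},{"x":-0.24,"y":-0.28,"z":0.0,"wx":0,"wy":0,"wz":0,"gripper":0.72},{"x":0,"y":0,"z":0,"wx":0.0,"wy":0.0,"wz":0.0,"gripper":0.72}]'
python3 - <<'E'
from h import *
show();need([.522,.054,.077],yaw=-1.656)
c=snap("wrist","w6");print(c["R"],c["t"])
E
```

```text
time: 9.4
eef_pos: [0.5233, 0.0591, 0.1821]
eef_rot: [-2.134, 2.298, -0.0]
ft_force: [-0.2, -0.2, -0.6]
gripper_width: 0.0255
t 9.4 p [0.5233 0.0591 0.1821] x [-0.074 -0.997 -0.004] z [ 0.004  0.004 -1.   ] yaw -1.645 F [-0.2 -0.2 -0.6] w 0.0255 q [-0.43  0.31  0.33  1.93 -0.13  0.92 -1.69]
shift m [0.0056 0.0014 0.1051] units [0.037 0.009 0.701]
rot units [-0.0013  0.0013  0.0036] deg 0.7
[[-0.07336118 -0.99729716 -0.00406446]
 [-0.9621247   0.06969981  0.26354887]
 [-0.26255325  0.02324477 -0.96463748]] [0.09783047 0.47880097 0.48323011]
```

View pics/w6.png

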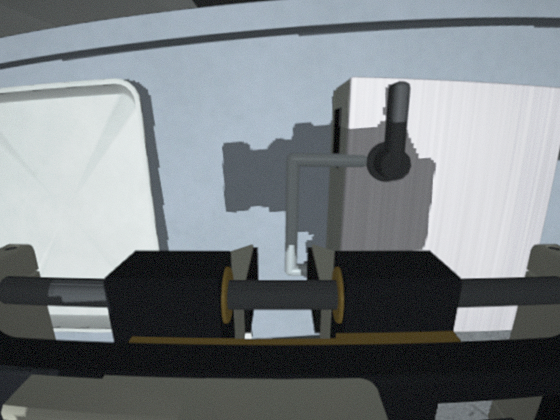

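Run:
```python
from h import *
c=camera("wrist")
u=np.array([-.0848,-.9964]);v=np.array([.9964,-.0848]);C=np.array([.5116,-.070])
for px in [(293,160),(293,215),(293,262)]:
    P=onz(c,px,.094);print(P,"unit x",(P[:2]-C)@u,"y",(P[:2]-C)@v)
for px in [(390,162),(400,87)]:
    P=onz(c,px,.121);print(P,"unit x",(P[:2]-C)@u,"y",(P[:2]-C)@v)
```

```text
[0.5661027  0.04554568 0.094     ] unit x -0.11975154900588145 y 0.04450822102169368
[0.52318595 0.04843268 0.094     ] unit x -0.11898880741111212 y 0.0015011484094295015
[0.48320124 0.05109256 0.094     ] unit x -0.1182484131719652 y -0.03856517228189701
[ 0.56308659 -0.01919357  0.121     ] unit x -0.05498958499767703 y 0.04699285058178967
[ 0.61106253 -0.02577363  0.121     ] unit x -0.05250157902244994 y 0.09535406962215935
```

```bash
python3 -m jog '[{"x":0.05,"y":0.0,"z":0.2,"wx":0,"wy":0,"wz":0.003,"gripper":0.72},{"x":0,"y":0,"z":0.2,"wx":0,"wy":0,"wz":0,"gripper":0.72},{"x":0,"y":0,"z":0.15,"wx":0,"wy":0,"wz":0,"gripper":0.72},{"x":0,"y":0,"z":0.0,"wx":0.0,"wy":0.0,"wz":0.0,"gripper":0.72}]'
python3 - <<'E'
from h import *
show();need([.522,.0515,.077],yaw=-1.656)
E
```

```text
time: 10.0
eef_pos: [0.5151, 0.0449, 0.0977]
eef_rot: [-2.122, 2.316, 0.004]
ft_force: [-0.1, -0.4, 0.2]
gripper_width: 0.0258
t 10.0 p [0.5151 0.0449 0.0977] x [-0.087 -0.996 -0.002] z [-0.001  0.002 -1.   ] yaw -1.658 F [-0.1 -0.4  0.2] w 0.0258 q [-0.39  0.42  0.3   2.01 -0.19  0.74 -1.63]
shift m [-0.0072 -0.0064  0.0207] units [-0.048 -0.042  0.138]
rot units [ 0.0005  0.0007 -0.0007] deg 0.2
```

```bash
python3 -m jog '[{"x":-0.045,"y":-0.04,"z":0.0,"wx":0,"wy":0,"wz":0,"gripper":0.72},{"x":0,"y":0,"z":0.0,"wx":0,"wy":0,"wz":0,"gripper":0.72}]'
python3 - <<'E'
from h import *
show();need([.522,.0515,.077],yaw=-1.656)
E
```

```text
time: 10.25
eef_pos: [0.5225, 0.051, 0.0996]
eef_rot: [-2.12, 2.315, 0.002]
ft_force: [0.5, -0.9, 0.3]
gripper_width: 0.0259
t 10.25 p [0.5225 0.051  0.0996] x [-0.087 -0.996 -0.003] z [ 0.001  0.003 -1.   ] yaw -1.658 F [ 0.5 -0.9  0.3] w 0.0259 q [-0.4   0.43  0.3   1.99 -0.19  0.75 -1.64]
shift m [-0.0003  0.0006  0.0226] units [-0.002  0.004  0.151]
rot units [-0.0002  0.0009 -0.0007] deg 0.2
```

```bash
python3 -m jog '[{"x":-0.01,"y":0,"z":0.08,"wx":0,"wy":0,"wz":0,"gripper":0.72},{"x":-0.01,"y":0,"z":0.07,"wx":0,"wy":0,"wz":0,"gripper":0.72},{"x":0,"y":0,"z":0.0,"wx":0,"wy":0,"wz":0,"gripper":0.72},{"x":0,"y":0,"z":0.0,"wx":0,"wy":0,"wz":0,"gripper":0.95},{"x":0,"y":0,"z":0.0,"wx":0,"wy":0,"wz":0,"gripper":0.95},{"x":0,"y":0,"z":0.0,"wx":0,"wy":0,"wz":0,"gripper":0.95}]' 25
python3 - <<'E'
from h import *
show();snap("scene","s6")
im=cv2.imread("pics/s6.png")[125:285,210:370];cv2.imwrite("pics/s6z.png",cv2.resize(im,(600,600),interpolation=cv2.INTER_CUBIC))
E
```

```text
time: 11.0
eef_pos: [0.5231, 0.0524, 0.0765]
eef_rot: [-2.12, 2.315, -0.001]
ft_force: [-0.2, 0.4, -0.8]
gripper_width: 0.0086
t 11.0 p [0.5231 0.0524 0.0765] x [-0.088 -0.996 -0.001] z [ 0.002  0.001 -1.   ] yaw -1.659 F [-0.2  0.4 -0.8] w 0.0086 q [-0.39  0.47  0.29  2.   -0.2   0.7  -1.63]
```

View pics/s6z.png

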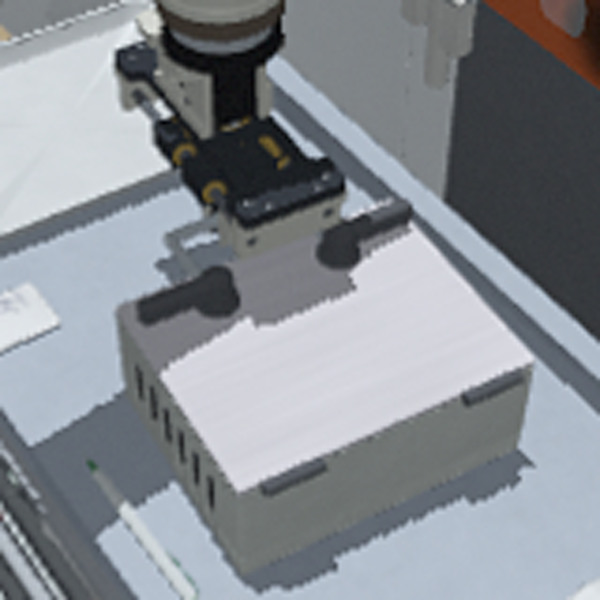

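The handle is pinched and both levers lie along the edge. Swinging the hatch up in an arc.

```bash
python3 -m jog '[{"x":0.015,"y":0,"z":-0.2,"wx":0,"wy":0,"wz":0,"gripper":0.95},{"x":0.04,"y":0,"z":-0.2,"wx":0,"wy":0,"wz":0,"gripper":0.95}]'
cat >> h.py <<'E'
U=np.array([-.0848,-.9964,0]);V=np.array([.9964,-.0848,0]);C=np.array([.5116,-.070,0])
def hatch(n=4,d=.15):
    s,p,R=st();g=p-R[:,2]*ctrl.tcp_to_grasp
    x=(g-C)@U;z=g[2];y=(g-C)@V
    a=np.arctan2(z-.090,.085-x)-.019;print("unit xyz",round(x,4),round(y,4),round(z,4),"radius",round(np.hypot(z-.09,.085-x),4),"alpha",round(a,3))
    H=lambda a:C+U*(.085-.210*np.cos(a)+.004*np.sin(a))+np.array([0,0,.09+.21*np.sin(a)+.004*np.cos(a)])
    prev=g
    for i in range(n):
        a=a+d;t=H(a);print("  a",round(a,2),(R.T@(t-prev)/.15).round(3));prev=t
E
python3 - <<'E'
from h import *
show();hatch()
E
```

```text
time: 11.3
eef_pos: [0.5222, 0.0432, 0.1356]
eef_rot: [2.122, -2.316, 0.002]
ft_force: [3.4, -5.7, -6.4]
gripper_width: 0.0093
t 11.3 p [0.5222 0.0432 0.1356] x [-0.087 -0.996  0.002] z [ 0.001 -0.002 -1.   ] yaw -1.658 F [ 3.4 -5.7 -6.4] w 0.0093 q [-0.4   0.37  0.33  1.97 -0.16  0.82 -1.65]
unit xyz -0.1137 0.0009 0.1544 radius 0.2089 alpha 0.294
  a 0.44 [ 0.073  0.006 -0.196]
  a 0.59 [ 0.108 -0.    -0.18 ]
  a 0.74 [ 0.134 -0.    -0.162]
  a 0.89 [ 0.156 -0.001 -0.14 ]
```

Hatch is rising (alpha about 0.29).

```bash
python3 -m jog '[{"x":0.07,"y":0,"z":-0.195,"wx":0,"wy":0,"wz":0,"gripper":0.95},{"x":0.105,"y":0,"z":-0.18,"wx":0,"wy":0,"wz":0,"gripper":0.95},{"x":0.13,"y":0,"z":-0.16,"wx":0,"wy":0,"wz":0,"gripper":0.95}]'
python3 - <<'E'
from h import *
show();hatch()
E
```

```text
time: 11.68
eef_pos: [0.5182, -0.0025, 0.2176]
eef_rot: [-2.124, 2.314, -0.004]
ft_force: [3.8, -2.2, -6.7]
gripper_width: 0.0092
t 11.68 p [ 0.5182 -0.0025  0.2176] x [-0.086 -0.996  0.002] z [ 0.002 -0.002 -1.   ] yaw -1.656 F [ 3.8 -2.2 -6.7] w 0.0092 q [-0.37  0.25  0.37  1.91 -0.11  0.99 -1.6 ]
unit xyz -0.0679 0.0008 0.2364 radius 0.2117 alpha 0.745
  a 0.89 [ 0.164  0.005 -0.132]
  a 1.04 [ 0.175 -0.    -0.115]
  a 1.19 [ 0.191 -0.    -0.088]
  a 1.34 [ 0.202 -0.    -0.058]
```

```bash
python3 -m jog '[{"x":0.16,"y":0,"z":-0.13,"wx":0,"wy":0,"wz":0,"gripper":0.95},{"x":0.175,"y":0,"z":-0.115,"wx":0,"wy":0,"wz":0,"gripper":0.95},{"x":0.19,"y":0,"z":-0.088,"wx":0,"wy":0,"wz":0,"gripper":0.95}]'
python3 - <<'E'
from h import *
show();hatch()
E
```

```text
time: 12.05
eef_pos: [0.5122, -0.0743, 0.2707]
eef_rot: [-2.127, 2.3, 0.005]
ft_force: [1.0, 2.4, -4.3]
gripper_width: 0.0096
t 12.05 p [ 0.5122 -0.0743  0.2707] x [-0.078 -0.997 -0.009] z [ 0.005  0.009 -1.   ] yaw -1.649 F [ 1.   2.4 -4.3] w 0.0096 q [-0.27  0.19  0.42  1.86 -0.1   1.11 -1.46]
unit xyz 0.0044 0.0009 0.2895 radius 0.2152 alpha 1.168
  a 1.32 [ 0.212  0.007 -0.034]
  a 1.47 [ 0.207  0.001 -0.035]
  a 1.62 [ 0.21   0.001 -0.004]
  a 1.77 [0.208 0.002 0.028]
```

```bash
python3 -m jog '[{"x":0.2,"y":0,"z":-0.03,"wx":0,"wy":0,"wz":0.002,"gripper":0.95},{"x":0.2,"y":0,"z":-0.02,"wx":0,"wy":0,"wz":0,"gripper":0.95},{"x":0.2,"y":0,"z":0.0,"wx":0,"wy":0,"wz":0,"gripper":0.95}]'
python3 - <<'E'
from h import *
show();hatch(2,.1)
E
```

```text
time: 12.42
eef_pos: [0.5053, -0.155, 0.2861]
eef_rot: [-2.119, 2.286, 0.022]
ft_force: [-2.4, 2.5, 4.7]
gripper_width: 0.0091
t 12.43 p [ 0.5053 -0.155   0.2861] x [-0.075 -0.997 -0.027] z [ 0.008  0.027 -1.   ] yaw -1.646 F [-2.4  2.5  4.7] w 0.0091 q [-0.14  0.21  0.48  1.81 -0.13  1.15 -1.27]
unit xyz 0.0858 0.0008 0.3049 radius 0.2149 alpha 1.555
  a 1.66 [0.141 0.007 0.036]
  a 1.76 [0.139 0.001 0.018]
```

```bash
python3 -m jog '[{"x":0.15,"y":0,"z":0.01,"wx":0,"wy":0.006,"wz":0.002,"gripper":0.95},{"x":0.15,"y":0,"z":0.01,"wx":0,"wy":0,"wz":0,"gripper":0.95},{"x":0.06,"y":0,"z":0.0,"wx":0,"wy":0,"wz":0,"gripper":0.95}]'
python3 - <<'E'
from h import *
show();hatch(1,.1)
E
```

```text
time: 12.8
eef_pos: [0.5016, -0.1983, 0.282]
eef_rot: [-2.121, 2.288, 0.024]
ft_force: [-5.8, 29.9, 17.7]
gripper_width: 0.009
t 12.8 p [ 0.5016 -0.1983  0.282 ] x [-0.076 -0.997 -0.026] z [ 0.006  0.026 -1.   ] yaw -1.647 F [-5.8 29.9 17.7] w 0.009 q [-0.08  0.24  0.5   1.79 -0.15  1.15 -1.17]
unit xyz 0.1292 0.0009 0.3008 radius 0.2154 alpha 1.758
  a 1.86 [0.13  0.007 0.067]
```

The hatch is at its stop (alpha about 1.75). Releasing and rising straight up.

```bash
python3 -m jog '[{"x":0.0,"y":0,"z":0.0,"wx":0,"wy":0,"wz":0,"gripper":0.7},{"x":0.0,"y":0,"z":0.0,"wx":0,"wy":0,"wz":0,"gripper":0.7},{"x":0.0,"y":0,"z":-0.15,"wx":0,"wy":0,"wz":0,"gripper":0.7},{"x":0,"y":0,"z":-0.3,"wx":0,"wy":0,"wz":0,"gripper":0.7},{"x":-0.2,"y":0,"z":-0.3,"wx":0,"wy":0,"wz":0,"gripper":0.7},{"x":-0.4,"y":0,"z":0,"wx":0,"wy":0,"wz":0,"gripper":0.7},{"x":-0.3,"y":0,"z":0,"wx":0,"wy":0,"wz":0,"gripper":0.7},{"x":0,"y":0,"z":0,"wx":0,"wy":0,"wz":0,"gripper":0.7}]'
python3 - <<'E'
from h import *
show()
for n in("top","scene","wrist"): c=snap(n,n[0]+"7")
E
```

```text
time: 13.8
eef_pos: [0.513, -0.066, 0.3994]
eef_rot: [-2.117, 2.296, 0.015]
ft_force: [-0.5, -0.4, -0.2]
gripper_width: 0.0277
t 13.8 p [ 0.513  -0.066   0.3994] x [-0.081 -0.997 -0.02 ] z [ 0.007  0.02  -1.   ] yaw -1.651 F [-0.5 -0.4 -0.2] w 0.0277 q [-0.28  0.1   0.41  1.66 -0.06  1.38 -1.51]
```

View pics/s7.png

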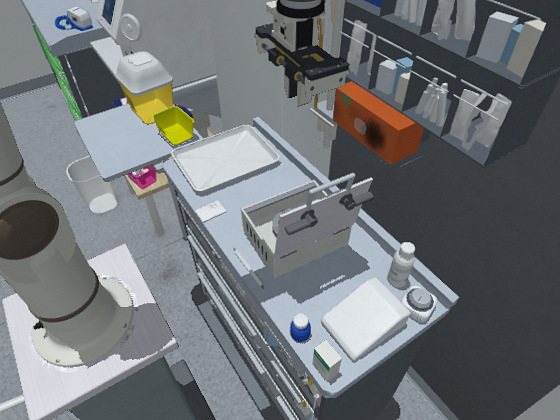

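View pics/w7.png

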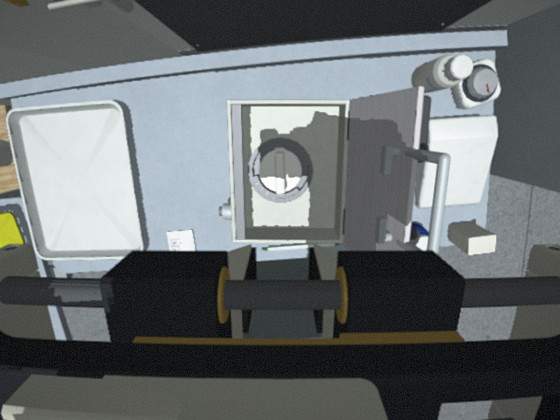

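View pics/t7.png

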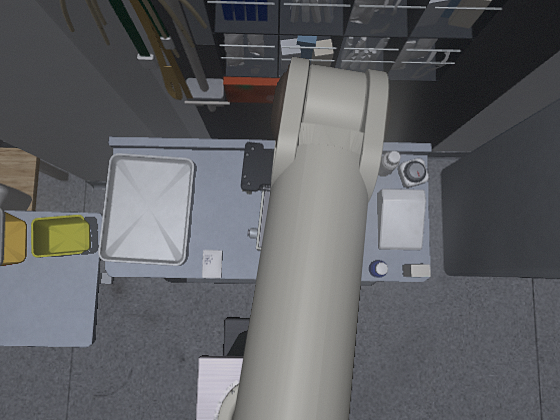

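The hatch stands open at its stop. The wrist view shows the ring and cover at about (280,170). Zooming in.

Run:
```python
import cv2
im=cv2.imread("pics/w7.png")[125:215,235:325];cv2.imwrite("pics/w7z.png",cv2.resize(im,(600,600),interpolation=cv2.INTER_CUBIC))
```

```text
(no output)
```

View pics/w7z.png

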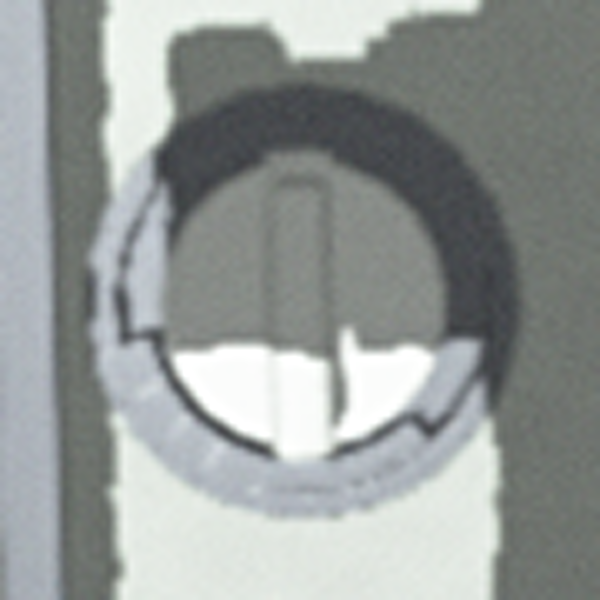

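Run:
```python
from h import *
c=camera("wrist")
f=lambda x,y:(235+x/6.667,125+y/6.667)
for px,z in [((302,190),.077),((302,350),.077),((303,300),.05),((303,300),.055),((303,183),.077)]:
    P=onz(c,f(*px),z);print(P,"ux",((P-C)@U).round(4),"uy",((P-C)@V).round(4))
print("seat",C-U*.012)
P1=onz(c,f(302,190),.077);P2=onz(c,f(302,350),.077);d=P1-P2;print("bar ang",np.arctan2(d[1],d[0]),"rel unit y",np.arctan2(d[1],d[0])+.085)
```

```text
[ 0.54285082 -0.06557383  0.077     ] ux -0.0071 uy 0.0308
[ 0.50756338 -0.06240618  0.077     ] ux -0.0072 uy -0.0047
[ 0.51508338 -0.06267313  0.05      ] ux -0.0076 uy 0.0028
[ 0.51575351 -0.06285021  0.055     ] ux -0.0075 uy 0.0035
[ 0.54434874 -0.06592843  0.077     ] ux -0.0068 uy 0.0323
seat [ 0.5126176 -0.0580432  0.       ]
bar ang -0.08952698640867437 rel unit y -0.004526986408674369
```

```bash
python3 - <<'E'
from h import *
need([.513,-.0605,.10],yaw=-1.656)
E
python3 -m jog '[{"x":-0.03,"y":0,"z":0.3,"wx":-0.002,"wy":0.006,"wz":0,"gripper":0.6},{"x":0.0,"y":0,"z":0.35,"wx":0,"wy":0,"wz":0,"gripper":0.6},{"x":0.0,"y":0,"z":0.35,"wx":0,"wy":0,"wz":0,"gripper":0.6},{"x":0,"y":0,"z":0.35,"wx":0,"wy":0,"wz":0,"gripper":0.6},{"x":0,"y":0,"z":0.2,"wx":0,"wy":0,"wz":0,"gripper":0.6},{"x":0,"y":0,"z":0,"wx":0,"wy":0,"wz":0,"gripper":0.6}]'
python3 - <<'E'
from h import *
show();need([.513,-.0605,.10],yaw=-1.656);snap("wrist","w8");snap("scene","s8")
E
```

```text
shift m [-0.0057  0.0014  0.2993] units [-0.038  0.009  1.995]
rot units [-0.0015  0.0059 -0.0014] deg 1.1
time: 14.75
eef_pos: [0.5131, -0.0795, 0.1612]
eef_rot: [2.096, -2.336, 0.01]
ft_force: [0.8, 0.1, -0.4]
gripper_width: 0.0368
t 14.75 p [ 0.5131 -0.0795  0.1612] x [-0.108 -0.994  0.006] z [ 0.002 -0.006 -1.   ] yaw -1.679 F [ 0.8  0.1 -0.4] w 0.0368 q [-0.23  0.33  0.39  1.96 -0.15  0.87 -1.44]
shift m [-0.0193  0.0024  0.0611] units [-0.129  0.016  0.407]
rot units [-0.0008 -0.0019 -0.0074] deg 1.4
```

View pics/w8.png

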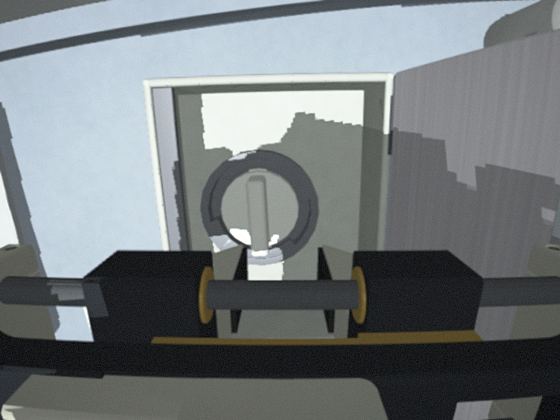

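View pics/s8.png

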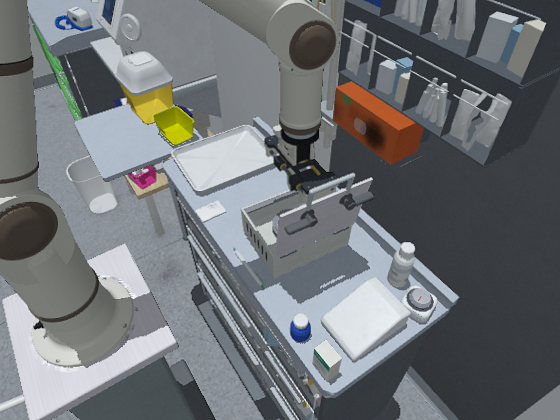

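The tool drifted towards the hatch while descending. Re-measuring the bar from its top face (far end at about (257,178)).

Run:
```python
from h import *
c=camera("wrist")
for px in [(257,180),(258,210),(259,230)]:
    P=onz(c,px,.077);print(P.round(4),"ux",((P-C)@U).round(4),"uy",((P-C)@V).round(4))
for px in [(146,82),(392,76)]:
    P=onz(c,px,.090);print("rim",P.round(4),"ux",((P-C)@U).round(4),"uy",((P-C)@V).round(4))
need([.513,-.0605,.10],yaw=-1.656)
```

```text
[ 0.548  -0.0643  0.077 ] ux -0.0088 uy 0.0357
[ 0.5244 -0.0621  0.077 ] ux -0.009 uy 0.0121
[ 0.5081 -0.0608  0.077 ] ux -0.0089 uy -0.0043
rim [0.6257 0.0016 0.09  ] ux -0.081 uy 0.1076
rim [ 0.6113 -0.1654  0.09  ] ux 0.0866 uy 0.1074
shift m [-0.0183  0.0059  0.0646] units [-0.122  0.039  0.431]
rot units [-0.0031 -0.0016 -0.007 ] deg 1.4
```

```bash
python3 -m jog '[{"x":-0.12,"y":0.03,"z":0.0,"wx":-0.002,"wy":-0.001,"wz":-0.007,"gripper":0.6},{"x":0.0,"y":0,"z":0.1,"wx":0,"wy":0,"wz":0,"gripper":0.6},{"x":-0.02,"y":0,"z":0.15,"wx":0,"wy":0,"wz":0,"gripper":0.6},{"x":-0.02,"y":0,"z":0.1,"wx":0,"wy":0,"wz":0,"gripper":0.6},{"x":0,"y":0,"z":0,"wx":0,"wy":0,"wz":0,"gripper":0.6}]'
python3 - <<'E'
from h import *
show();need([.514,-.060,.06],yaw=-1.656)
E
```

```text
time: 15.52
eef_pos: [0.518, -0.0517, 0.1136]
eef_rot: [-2.124, 2.303, -0.013]
ft_force: [-0.3, 0.5, 0.2]
gripper_width: 0.0365
t 15.53 p [ 0.518  -0.0517  0.1136] x [-0.081 -0.997 -0.   ] z [ 0.012 -0.001 -1.   ] yaw -1.652 F [-0.3  0.5  0.2] w 0.0365 q [-0.24  0.4   0.35  2.   -0.2   0.76 -1.43]
shift m [0.0086 0.0039 0.0536] units [0.057 0.026 0.357]
rot units [-0.0037  0.0001  0.0014] deg 0.7
```

```bash
python3 -m jog '[{"x":0.055,"y":0.025,"z":0.0,"wx":-0.003,"wy":0,"wz":0.001,"gripper":0.6},{"x":0.0,"y":0,"z":0.12,"wx":0,"wy":0,"wz":0,"gripper":0.6},{"x":0,"y":0,"z":0.08,"wx":0,"wy":0,"wz":0,"gripper":0.6},{"x":0,"y":0,"z":0,"wx":0,"wy":0,"wz":0,"gripper":0.6}]'
python3 - <<'E'
from h import *
show();need([.514,-.060,.06],yaw=-1.656);snap("wrist","w9")
E
```

```text
time: 16.02
eef_pos: [0.514, -0.0612, 0.0824]
eef_rot: [-2.123, 2.312, -0.004]
ft_force: [-1.0, -0.0, -0.0]
gripper_width: 0.0369
t 16.02 p [ 0.514  -0.0612  0.0824] x [-0.085 -0.996  0.   ] z [ 0.003 -0.    -1.   ] yaw -1.656 F [-1. -0. -0.] w 0.0369 q [-0.21  0.45  0.34  2.02 -0.22  0.71 -1.39]
shift m [-0.0012  0.0002  0.0224] units [-0.008  0.001  0.149]
rot units [-0.0011 -0.      0.    ] deg 0.2
```

View pics/w9.png

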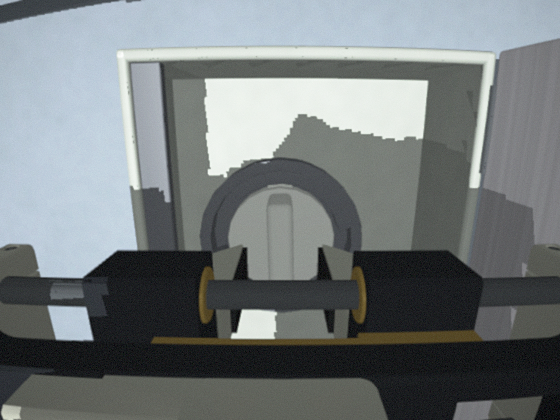

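The bar (column 281) is centred between the fingers. Going down and gripping.

```bash
python3 -m jog '[{"x":-0.008,"y":0,"z":0.08,"wx":0,"wy":0,"wz":0,"gripper":0.6},{"x":0.0,"y":0,"z":0.065,"wx":0,"wy":0,"wz":0,"gripper":0.6},{"x":0,"y":0,"z":0,"wx":0,"wy":0,"wz":0,"gripper":0.6},{"x":0,"y":0,"z":0,"wx":0,"wy":0,"wz":0,"gripper":0.95},{"x":0,"y":0,"z":0,"wx":0,"wy":0,"wz":0,"gripper":0.95},{"x":0,"y":0,"z":0,"wx":0,"wy":0,"wz":0,"gripper":0.95}]' 30
python3 - <<'E'
from h import *
show();need([.514,-.060,.06],yaw=-1.656);snap("wrist","w10")
E
```

```text
time: 16.82
eef_pos: [0.5153, -0.0597, 0.0601]
eef_rot: [-2.123, 2.311, -0.006]
ft_force: [-0.6, -0.0, -0.4]
gripper_width: 0.0137
t 16.82 p [ 0.5153 -0.0597  0.0601] x [-0.085 -0.996 -0.   ] z [ 0.005 -0.    -1.   ] yaw -1.656 F [-0.6 -0.  -0.4] w 0.0137 q [-0.2   0.49  0.32  2.02 -0.25  0.66 -1.37]
shift m [0.0004 0.0013 0.0001] units [0.002 0.009 0.001]
rot units [-0.0017  0.0001  0.0001] deg 0.3
```

```bash
python3 -m jog '[{"x":0,"y":0,"z":0,"wx":0,"wy":0,"wz":-0.05,"gripper":0.95},{"x":0,"y":0,"z":0,"wx":0,"wy":0,"wz":-0.055,"gripper":0.95}]'
python3 - <<'E'
from h import *
show();s,_,_=st();print(s["torque"])
E
```

```text
time: 17.12
eef_pos: [0.5153, -0.0596, 0.0603]
eef_rot: [-2.483, 1.92, -0.007]
ft_force: [0.3, 0.6, -1.7]
gripper_width: 0.0135
t 17.12 p [ 0.5153 -0.0596  0.0603] x [ 0.252 -0.968  0.002] z [ 0.005 -0.001 -1.   ] yaw -1.316 F [ 0.3  0.6 -1.7] w 0.0135 q [-0.13  0.48  0.24  2.02 -0.18  0.65 -1.09]
[-0.05944152  0.14651386  0.02461417]
```

Low forces; continuing the twist to about 1.3.

```bash
python3 -m jog '[{"x":0,"y":0,"z":0,"wx":0,"wy":0,"wz":-0.055,"gripper":0.95},{"x":0,"y":0,"z":0,"wx":0,"wy":0,"wz":-0.055,"gripper":0.95},{"x":0,"y":0,"z":0,"wx":0,"wy":0,"wz":-0.055,"gripper":0.95}]'
python3 - <<'E'
from h import *
show();s,_,_=st();print(s["torque"]);need([.515,-.06,.06],yaw=-1.656+1.33)
E
```

```text
time: 17.5
eef_pos: [0.515, -0.0596, 0.0604]
eef_rot: [-2.904, 1.194, -0.008]
ft_force: [0.2, 0.1, -0.7]
gripper_width: 0.0138
t 17.5 p [ 0.515  -0.0596  0.0604] x [ 0.711 -0.703  0.004] z [ 0.005 -0.001 -1.   ] yaw -0.78 F [ 0.2  0.1 -0.7] w 0.0138 q [-0.02  0.47  0.1   2.02 -0.08  0.65 -0.65]
[-0.10615731  0.07940411 -0.024123  ]
shift m [0.0003 0.0003 0.0004] units [0.002 0.002 0.003]
rot units [-0.0007 -0.0016 -0.1446] deg 26.0
```

```bash
python3 -m jog '[{"x":0,"y":0,"z":0,"wx":0,"wy":0,"wz":-0.055,"gripper":0.95},{"x":0,"y":0,"z":0,"wx":0,"wy":0,"wz":-0.055,"gripper":0.95},{"x":0,"y":0,"z":0,"wx":0,"wy":0,"wz":-0.035,"gripper":0.95},{"x":0,"y":0,"z":0,"wx":0,"wy":0,"wz":0,"gripper":0.95}]'
python3 - <<'E'
from h import *
show();s,_,_=st();print(s["torque"]);need([.515,-.06,.06],yaw=-1.656+1.33);snap("wrist","w11")
E
```

```text
time: 18.0
eef_pos: [0.5147, -0.06, 0.0605]
eef_rot: [3.104, -0.485, 0.008]
ft_force: [-0.8, 0.2, -0.9]
gripper_width: 0.0136
t 18.0 p [ 0.5147 -0.06    0.0605] x [ 0.952 -0.305  0.005] z [ 0.005 -0.001 -1.   ] yaw -0.31 F [-0.8  0.2 -0.9] w 0.0136 q [ 0.08  0.47 -0.01  2.02  0.01  0.65 -0.26]
[-0.04686163  0.09415984 -0.00943382]
shift m [ 0.0003 -0.0001  0.0005] units [ 0.002 -0.001  0.004]
rot units [-0.0003 -0.0017  0.005 ] deg 1.0
```

View pics/w11.png

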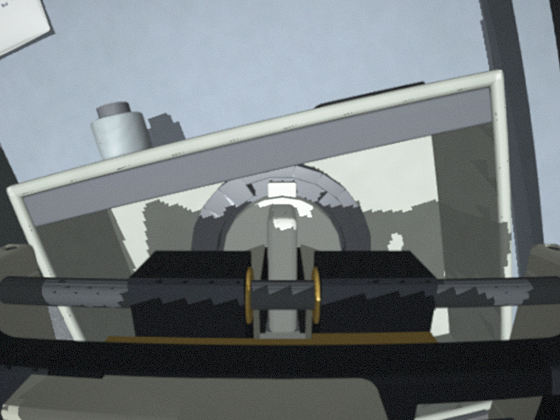

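The bar turned with the gripper, and a lug shows in the hood gap at (283,188). Lifting straight up.

```bash
python3 -m jog '[{"x":0,"y":0,"z":-0.07,"wx":0,"wy":0,"wz":0,"gripper":0.95},{"x":0,"y":0,"z":-0.1,"wx":0,"wy":0,"wz":0,"gripper":0.95}]'
python3 - <<'E'
from h import *
show();need([.515,-.06,.26],yaw=-.31)
E
```

```text
time: 18.3
eef_pos: [0.5135, -0.06, 0.0864]
eef_rot: [3.102, -0.492, 0.004]
ft_force: [0.1, 0.6, -1.1]
gripper_width: 0.0137
t 18.3 p [ 0.5135 -0.06    0.0864] x [ 0.951 -0.309  0.003] z [ 0.003 -0.001 -1.   ] yaw -0.314 F [ 0.1  0.6 -1.1] w 0.0137 q [ 0.07  0.43 -0.01  2.01  0.01  0.71 -0.26]
shift m [ 0.0019 -0.0004 -0.1736] units [ 0.013 -0.003 -1.157]
rot units [ 0.     -0.0009 -0.0014] deg 0.3
```

```bash
python3 -m jog '[{"x":0,"y":0,"z":-0.25,"wx":0,"wy":0,"wz":0,"gripper":0.95},{"x":0,"y":0,"z":-0.3,"wx":0,"wy":0,"wz":0,"gripper":0.95},{"x":0,"y":0,"z":-0.1,"wx":0,"wy":0,"wz":0,"gripper":0.95},{"x":-0.08,"y":-0.25,"z":0,"wx":0,"wy":0,"wz":0,"gripper":0.95},{"x":-0.1,"y":-0.32,"z":0,"wx":0,"wy":0,"wz":0,"gripper":0.95},{"x":-0.1,"y":-0.32,"z":0,"wx":0,"wy":0,"wz":0,"gripper":0.95},{"x":-0.1,"y":-0.32,"z":0,"wx":0,"wy":0,"wz":0,"gripper":0.95}]'
python3 - <<'E'
from h import *
show();need([.515,.295,.15],yaw=-.31)
E
```

```text
time: 19.18
eef_pos: [0.5178, 0.1295, 0.1918]
eef_rot: [3.097, -0.515, 0.016]
ft_force: [0.5, 0.1, -1.0]
gripper_width: 0.0139
t 19.18 p [0.5178 0.1295 0.1918] x [ 0.946 -0.324  0.01 ] z [ 0.01  -0.004 -1.   ] yaw -0.33 F [ 0.5  0.1 -1. ] w 0.0139 q [-0.21  0.3  -0.11  1.89  0.05  0.94 -0.67]
shift m [-0.0567 -0.1557  0.0412] units [-0.378 -1.038  0.275]
rot units [ 0.0002 -0.0033 -0.0063] deg 1.3
```

```bash
python3 -m jog '[{"x":-0.09,"y":-0.25,"z":0,"wx":0,"wy":-0.003,"wz":-0.006,"gripper":0.95},{"x":-0.1,"y":-0.28,"z":0,"wx":0,"wy":0,"wz":0,"gripper":0.95},{"x":-0.1,"y":-0.28,"z":0.1,"wx":0,"wy":0,"wz":0,"gripper":0.95},{"x":-0.08,"y":-0.22,"z":0.1,"wx":0,"wy":0,"wz":0,"gripper":0.95},{"x":0,"y":0,"z":0.15,"wx":0,"wy":0,"wz":0,"gripper":0.95},{"x":0,"y":0,"z":0.15,"wx":0,"wy":0,"wz":0,"gripper":0.95},{"x":0,"y":0,"z":0.15,"wx":0,"wy":0,"wz":0,"gripper":0.95},{"x":0,"y":0,"z":0,"wx":0,"wy":0,"wz":0,"gripper":0.95}]'
python3 - <<'E'
from h import *
show();need([.515,.295,.045],yaw=-.31);snap("scene","s12");snap("top","t12")
E
```

```text
time: 20.18
eef_pos: [0.507, 0.3052, 0.0895]
eef_rot: [3.104, -0.475, -0.006]
ft_force: [-0.1, 0.6, -1.5]
gripper_width: 0.014
t 20.18 p [0.507  0.3052 0.0895] x [ 0.954 -0.299 -0.003] z [-0.004 -0.001 -1.   ] yaw -0.303 F [-0.1  0.6 -1.5] w 0.014 q [-0.46  0.54 -0.16  1.81  0.11  0.81 -0.98]
shift m [0.0108 0.0073 0.0445] units [0.072 0.049 0.296]
rot units [0.0005 0.0011 0.0021] deg 0.4
```

View pics/s12.png

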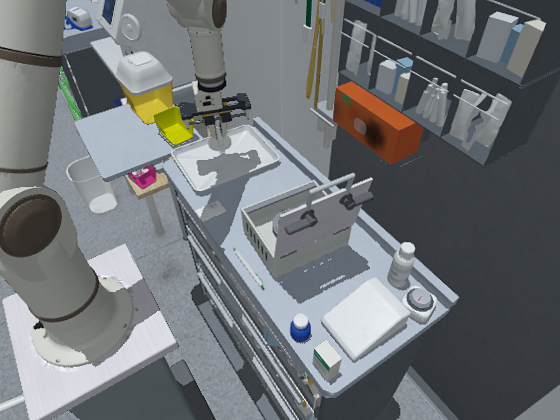

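The cover is held over the tray and the hatch is still up. Lowering gently.

```bash
python3 -m jog '[{"x":0.05,"y":0.02,"z":0.12,"wx":0,"wy":0.001,"wz":0.002,"gripper":0.95},{"x":0,"y":0,"z":0.12,"wx":0,"wy":0,"wz":0,"gripper":0.95},{"x":0,"y":0,"z":0.06,"wx":0,"wy":0,"wz":0,"gripper":0.95},{"x":0,"y":0,"z":0.0,"wx":0,"wy":0,"wz":0,"gripper":0.95}]'
python3 - <<'E'
from h import *
show()
E
```

```text
time: 20.78
eef_pos: [0.5173, 0.301, 0.0455]
eef_rot: [-3.1, 0.487, -0.009]
ft_force: [-0.6, -0.2, -1.5]
gripper_width: 0.0138
t 20.77 p [0.5173 0.301  0.0455] x [ 0.952 -0.307  0.005] z [ 0.006  0.002 -1.   ] yaw -0.312 F [-0.6 -0.2 -1.5] w 0.0138 q [-0.46  0.61 -0.15  1.82  0.13  0.72 -0.99]
```

```bash
python3 -m jog '[{"x":0,"y":0,"z":0.045,"wx":0,"wy":0,"wz":0,"gripper":0.95},{"x":0,"y":0,"z":0.03,"wx":0,"wy":0,"wz":0,"gripper":0.95},{"x":0,"y":0,"z":0.01,"wx":0,"wy":0,"wz":0,"gripper":0.95},{"x":0,"y":0,"z":0.01,"wx":0,"wy":0,"wz":0,"gripper":0.95}]'
python3 - <<'E'
from h import *
show()
E
```

```text
time: 21.28
eef_pos: [0.5178, 0.3018, 0.0311]
eef_rot: [-3.099, 0.486, -0.01]
ft_force: [-0.5, 0.9, -0.8]
gripper_width: 0.0137
t 21.27 p [0.5178 0.3018 0.0311] x [ 0.952 -0.306  0.006] z [ 0.007  0.003 -1.   ] yaw -0.311 F [-0.5  0.9 -0.8] w 0.0137 q [-0.46  0.63 -0.14  1.82  0.13  0.69 -0.99]
```

```bash
python3 -m jog '[{"x":0,"y":0,"z":0.012,"wx":0,"wy":0,"wz":0,"gripper":0.95},{"x":0,"y":0,"z":0.012,"wx":0,"wy":0,"wz":0,"gripper":0.95},{"x":0,"y":0,"z":0.01,"wx":0,"wy":0,"wz":0,"gripper":0.95}]'
python3 - <<'E'
from h import *
show()
E
```

```text
time: 21.65
eef_pos: [0.518, 0.3019, 0.0287]
eef_rot: [-3.1, 0.486, -0.011]
ft_force: [-5.6, -3.6, 13.8]
gripper_width: 0.0136
t 21.65 p [0.518  0.3019 0.0287] x [ 0.952 -0.306  0.006] z [ 0.008  0.003 -1.   ] yaw -0.311 F [-5.6 -3.6 13.8] w 0.0136 q [-0.47  0.63 -0.14  1.82  0.13  0.69 -0.99]
```

Contact with the tray floor (13.8 N). Releasing and retreating up.

```bash
python3 -m jog '[{"x":0,"y":0,"z":-0.008,"wx":0,"wy":0,"wz":0,"gripper":0.95},{"x":0,"y":0,"z":0,"wx":0,"wy":0,"wz":0,"gripper":0.6},{"x":0,"y":0,"z":0,"wx":0,"wy":0,"wz":0,"gripper":0.6},{"x":0,"y":0,"z":-0.1,"wx":0,"wy":0,"wz":0,"gripper":0.6},{"x":0,"y":0,"z":-0.3,"wx":0,"wy":0,"wz":0,"gripper":0.6},{"x":0,"y":0,"z":-0.4,"wx":0,"wy":0,"wz":0,"gripper":0.6},{"x":0,"y":0,"z":-0.4,"wx":0,"wy":0,"wz":0,"gripper":0.6},{"x":0,"y":0,"z":0,"wx":0,"wy":0,"wz":0,"gripper":0.6}]'
python3 - <<'E'
from h import *
show();snap("scene","s13");snap("top","t13");snap("wrist","w13")
E
```

```text
time: 22.65
eef_pos: [0.5173, 0.3021, 0.2194]
eef_rot: [-3.098, 0.485, -0.015]
ft_force: [-0.1, -0.3, 0.4]
gripper_width: 0.0368
t 22.65 p [0.5173 0.3021 0.2194] x [ 0.952 -0.306  0.008] z [ 0.01   0.005 -1.   ] yaw -0.311 F [-0.1 -0.3  0.4] w 0.0368 q [-0.44  0.38 -0.18  1.71  0.08  1.05 -0.95]
```

View pics/s13.png

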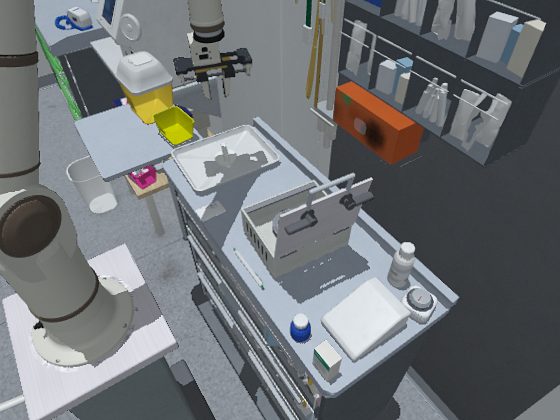

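View pics/t13.png

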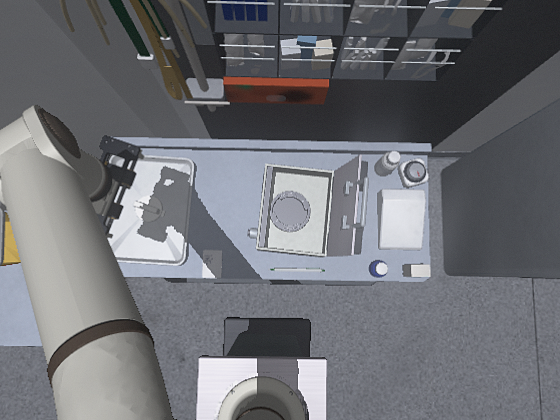

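View pics/w13.png

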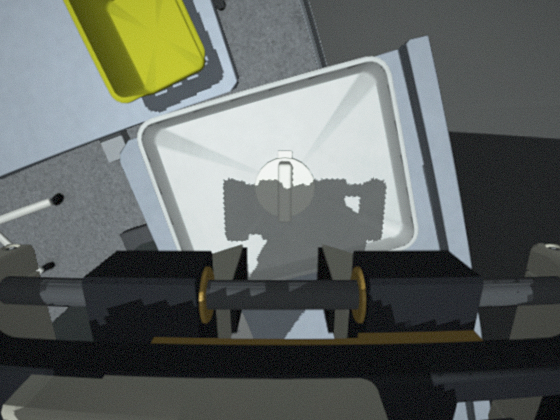

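The cover is upright in the tray, at about (285,185) in the wrist view. Checking levers and bystanders.

Run:
```python
import cv2,numpy as np
a=cv2.imread("pics/s13.png");b=cv2.imread("pics/s0.png") if 0 else cv2.imread("pics/scene0.png")
cv2.imwrite("pics/s13z.png",cv2.resize(a[165:265,270:390],(720,600),interpolation=cv2.INTER_CUBIC))
print("scene bystander diff",[int((np.abs(a[y0:y1,x0:x1].astype(int)-b[y0:y1,x0:x1]).max(2)>25).sum()) for x0,y0,x1,y1 in[(380,235,420,295),(285,305,316,345),(310,338,345,380)]])
a=cv2.imread("pics/t13.png");b=cv2.imread("pics/top0.png")
print("top",[int((np.abs(a[y0:y1,x0:x1].astype(int)-b[y0:y1,x0:x1]).max(2)>25).sum()) for x0,y0,x1,y1 in[(380,148,402,176),(366,258,392,280),(400,260,435,280)]])
```

```text
scene bystander diff [0, 0, 0]
top [0, 0, 0]
```

View pics/s13z.png

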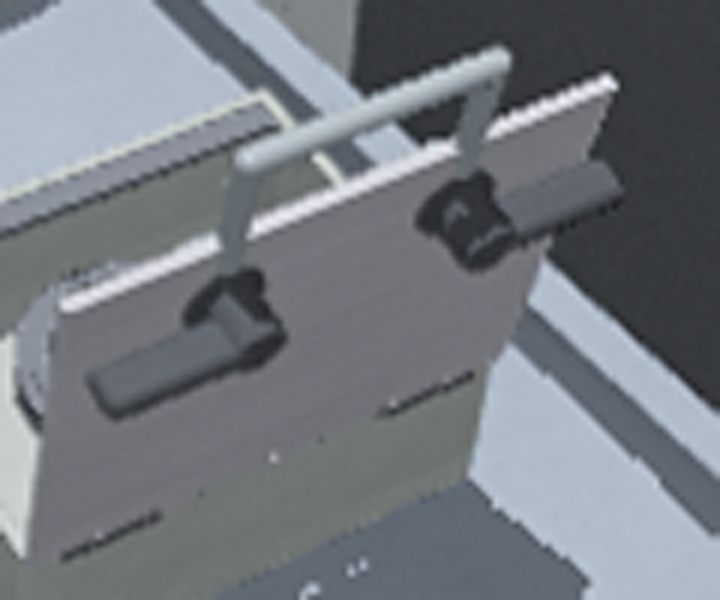

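Both levers point outwards, parallel to the handle edge. The hatch stands open and the bystanders haven't moved. Handing in.

Run:
```python
from workcell import ctrl
print(ctrl.close_job())
```

```text
the job is handed in; nothing more can be done
None
```

The job is done and handed in at about 23 s of the 72 s allowed.

- **Levers:** I turned both outwards to their stops. Lever a was firm at 5–10 N and lever b at 19 N. The last picture shows both parallel to the handle edge, pointing away from each other.
- **Hatch:** I swung it up by the handle to its stop at about 1.75 rad, where the force reached about 35 N. It was still standing open by itself in the last picture.
- **Filter cover:** I gripped it by the bar, turned it about 1.34 rad anticlockwise and lifted it out with almost no resistance. It sits flat and the right way up near the middle of the tray. I set it down with about 14 N of contact, more than intended.
- **Bystanders:** comparing before and after pictures in two views showed no change around the bottle, the blue-capped container I took for the pot, or the carton.

The only disagreement was that positions from the wrist camera and the top camera differed by about 3 mm, so I used values between the two. The tool also drifted up to about 20 mm on fast descents. I corrected that before each contact, and no checks failed.

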